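# Lock the dish of handle pins onto the bench stand

### The arm

A 7-joint arm with a two-finger parallel gripper is mounted at the origin on the work surface. World frame = base frame: x ahead of the robot, y to its left, z up, the work surface at z = 0. Lengths are in m, angles in rad, forces in N, time in s.
With the tool pointing down it reaches from about 0.35 to 0.9 m from the base axis. Payload 8.1 kg.
Tool frame: the origin (TCP) lies at the very end of the fingers, on their centre line; the grasp point (between the pads) lies 19 mm behind it (grasp_offset is the distance from the TCP to the grasp point, in m); z points along the fingers, y is the line along which they close (so a half turn about z gives the same grasp; the last joint's range is limited). The gripper opens to 92 mm and grips with 3 to 60 N. Pads are 19 mm wide; open, the fingers measure 130 mm over their backs; the gripper's body (75 mm by 190 mm) begins 47 mm behind the grasp point.
Start: joints at [-1.346, 0.434, 0.025, 1.573, -0.012, 1.134, -0.075], TCP at [0.201, 0.592, 0.227] pointing down, gripper open.
Joint ranges: [-2.62, 2.62], [-0.44, 2.09], [-1.27, 1.32], [0.08, 2.57], [-1.32, 4.46], [0.12, 2], [-2.74, 2.74]. Speed limits (rad/s): [2.22, 2.22, 3.01, 3.01, 3.14, 3.14, 3.14].

### API

Orientations are given as a rotation vector (axis times angle).
In Python, from cell import observe, get_image, camera_params, sign_off, silhouettes, grasp_offset gives the robot as it stands. The module is installed in compiled form; this text tells all that it offers.
- The arm moves only by the tool jog_arm, never from a script. Its argument "motion" is a list that holds one entry, the list of rows, each a list of 7 numbers: the shift along the tool's x, y, z in m, then the turn, a rotation vector about the tool's x, y, z in rad, then the closure, from -1 (fully open) to 1 (shut), so that 0 is half open. In form: [[[dx, dy, dz, wx, wy, wz, hand], ...]]. A call has 1 to 10 rows; each row is the pose to reach, as a shift and turn from the pose commanded when the call began, along the tool's axes at that moment; what a row does not reach only later rows make up. A row lasts 1/12 s, in which the tool goes at most 41.7 mm and 7.16 degrees, less where a joint would pass 70% of its speed; a pose out of reach is approached as far as the arm can. A call with a gripper value outside its range is refused whole. The fingers move at their own pace and stop on an object; "force" is the grip in N (left out, the last holds). Time passes only in rows, so rows that repeat a pose let the fingers close. It gives the time, the measured TCP pose, the force, the opening and the grip force at its end, in the units of the state.
- observe(): the state, without advancing time (a new reading comes with each control period).
- get_image(name): name is "scene" or "side" or "wrist"; returns the picture (480x640x3 uint8, red, green, blue); there is no depth.
- camera_params(name): a dict with "vertical_fov" (degrees; the focal length in pixels is half the picture's height over the tangent of half this angle, whatever the lens; pixels are square), "cx", "cy" (the principal point, pixels), "dist_coeffs" ([k1, k2, p1, p2, k3] as OpenCV has them; the pictures are not rectified), "T" (4x4, takes a point from camera to world coordinates). Camera axes: x right, y down, z forward; pixel columns grow to the right and rows downward; lengths in m; the calibration is good to about 2 mm. A picture is of the moment at which its call begins: read the wrist's pose just before it. camera_params takes no time and is no camera call; for the wrist camera it gives the pose at the moment of the call.
- sign_off(): hands the job in; it is judged then, once.
Trained networks look in the newest picture that a camera, given by its name, has taken for a name from the list of things; names that differ only in an ending like _2 or _b are one class to them, and where a whole thing is asked for, a point or a joint stands for the part that bears it (a point fixed in the world has none). Each returns a list of dicts, best first, with "p" (0 to 1); they miss things now and then, are a little off and sometimes report something else, mostly with a low value. They report only what shows in the picture. A call takes as long as a camera call. They do not tell look-alikes from the thing itself.
- silhouettes(query, camera): "mask" (480x640 bool, what is visible of it) and "pixel" ([column, row] in pixels, amid what is visible of it).
The state is a dict: "clock": time; "joints": joint angles; "dq": joint speeds; "joint_efforts": joint torques, N m; "position": TCP position; "ee_rot": TCP orientation; "force": force on the tool from outside, world axes, zero at the start; "ft_torque": the same for the moment, N m; "width": opening from 0.0 (shut) to 1.0 (fully open); "gripper_force": force on a finger pad.
Only numpy, scipy, OpenCV 4.12 (cv2) and the standard library are available. Lean on these libraries where they do the work, as an engineer would, in place of code of your own. Each camera call takes 0.05 s, during which the arm holds its last target. There are 200 camera calls.

### The job

Lift the shallow dish of loose brass handle pins from its wooden cradle and carry it level, losing no pins, to the green bench stand. Feel for the slot in the stand's top plate with the T-shaped foot under the dish, drop the foot lengthwise through it until the dish sits flat on the plate, then turn the dish a quarter turn either way so that the foot is locked, and let go. Leave the can, the knife blank and the wooden handle scales where they are.

Things in the scene. Friction and masses are not known exactly. Their poses are not given: they have to be found in the camera images.
- dish_tab (a point): Round open steel dish, loose, about 0.4 kg: 108 mm over the rim, 100 mm across its flat underside, 18 mm tall. On its centre stands a grip tab, 10 mm thick (dish's x), 36 mm wide (dish's y), top 75 mm above the underside. This point is on the tab's centre line, 56 mm above the underside, a good place to grip, closing along the dish's x. z is up.
- dish_foot (a point): Centre of the lowest face of the T-shaped foot under the dish's centre, 76 mm below point dish_tab, 20 mm below the dish's underside. Round stem 12 mm thick and 12 mm long, then the T-head: 12 mm (dish's x) by 36 mm (dish's y), 8 mm thick. The T-head is parallel to the tab's width. Same axes as dish_tab.
- cradle: Wooden cradle, fixed, 120 x 120 mm, 36 mm tall, origin at the centre of its underside. A groove 46 mm wide and 28 mm deep runs along its x; the dish stands on top with its foot hanging free in the groove. Lift the dish straight up out of it.
- stand: Green bench stand, fixed, base 160 mm (x) by 130 mm (y), origin at the centre of its underside, two walls along its x. On them lies a dark steel plate 130 x 130 mm, 8 mm thick, open for 44 mm below. The plate is fast, but set anywhere up to 12 mm to either side of the stand's centre along the stand's x (exact in y); this offset is not reported: see it or feel for it.
- stand_top (a point): Point above the stand's origin, level with the plate's top, 60 mm up; same axes as the stand. The plate's only slot is at the plate's centre: 16 mm wide (stand's x), 42 mm long (stand's y), somewhere within 12 mm of this point along x. The foot passes only with the dish's y along the stand's y, either way round. Through it, the dish rests on the plate and turns freely with 4 mm of slack.
- pin0_center (a point): Loose brass handle pin, 8 mm thick and 24 mm long; point at its centre. One of six lying in the dish.
- pin1_center (a point): Loose brass handle pin, 8 mm thick and 24 mm long; point at its centre. One of six lying in the dish.
- pin2_center (a point): Loose brass handle pin, 8 mm thick and 24 mm long; point at its centre. One of six lying in the dish.
- pin3_center (a point): Loose brass handle pin, 8 mm thick and 24 mm long; point at its centre. One of six lying in the dish.
- pin4_center (a point): Loose brass handle pin, 8 mm thick and 24 mm long; point at its centre. One of six lying in the dish.
- pin5_center (a point): Loose brass handle pin, 8 mm thick and 24 mm long; point at its centre. One of six lying in the dish.
- can: Plain metal can, 60 mm across, 90 mm tall, bystander; origin at the centre of its underside.
- blank: Flat steel knife blank lying on the bench along its own x, 215 x 30 x 6 mm, bystander; origin on its underside near its middle.
- scales: Two stacked wooden handle scales, 124 x 43 x 20 mm, bystander; origin at the centre of the underside.
There are look-alikes about, which are no part of the job. Several things have the shape of the stand; the one meant has the colours described above. There is more than one size of the part that bears dish_tab; the job needs the smaller.

How it is judged:
On the way:
1. the foot has gone lengthwise through the slot and the dish is down on the plate (z of dish_tab in the frame of stand below 0.12 m and horizontal distance between dish_tab and stand below 0.022 m and angle between dish_tab's own z axis and vertical below 0.1 rad and angle between the y axis of dish_tab and the y axis of stand, either way round below 0.35 rad and distance between each of pin0_center, pin1_center, pin2_center, pin3_center, pin4_center, pin5_center and dish_tab below 0.075 m), for 0.1 s.
At the end, for the whole second after the job is handed in: The dish sits flat on the stand's plate (underside within 4 mm of the plate's top, tilt under 0.1 rad, within 22 mm of the stand's centre) with its foot through the slot and turned to within 0.35 rad of square across the slot, all six pins in it, at rest and released (z of dish_tab in the frame of stand below 0.12 m and horizontal distance between dish_tab and stand below 0.022 m and angle between dish_tab's own z axis and vertical below 0.1 rad and angle between the y axis of dish_tab and the x axis of stand, either way round below 0.35 rad and linear speed of dish below 0.02 m/s and angular speed of dish below 0.1 rad/s and distance between each of pin0_center, pin1_center, pin2_center, pin3_center, pin4_center, pin5_center and dish_tab below 0.075 m); the robot touches nothing.
It fails at once if a pin leaves the dish (distance between any of pin0_center, pin1_center, pin2_center, pin3_center, pin4_center, pin5_center and dish_tab above 0.085 m).
It fails at once if the dish is tilted more than 0.35 rad (angle between dish_tab's own z axis and vertical above 0.35 rad).
It fails at once if a bystander is moved more than 20 mm (distance of any of can, blank, scales from where it was at the start of the episode above 0.02 m).
It also fails if it takes over 64 s, if anything falls off the work surface, if the arm or the gripper's body presses on something with over 40 N, if the wrist force passes 120 N, or if a joint passes its speed limit or range.

## Working session

There is one attempt and no reset: what is moved stays moved. The work goes in short steps, Python scripts to look and compute and a tool call to move; the robot and the scene stay as the last step left them, time stands still between calls to the robot, and variables do not carry over. Pictures are saved under pics/ and viewed, at most 10 in all, crops included, and the job is handed in when it is done.

Besides the shell and the picture viewer there is one more tool, called after "Call:" in YAML: its name, and indented under it one key for each argument. jog_arm: Moves the arm, as the interface text tells. Its arguments: {"type":"object","properties":{"motion":{"type":"array"},"force":{"type":"number"}},"required":["motion"]}

```bash
mkdir -p pics
cat > h.py <<'E'
import numpy as np, cv2
from cell import *
from scipy.spatial.transform import Rotation as R
def KD(n):
    c=camera_params(n); f=240/np.tan(np.radians(c["vertical_fov"])/2)
    return np.array([[f,0,c["cx"]],[0,f,c["cy"]],[0,0,1]]),np.array(c["dist_coeffs"],float),np.array(c["T"])
def ray(n,px):
    K,D,T=KD(n); u=cv2.undistortPoints(np.array(px,float).reshape(-1,1,2),K,D)[:,0]
    d=np.c_[u,np.ones(len(u))]@T[:3,:3].T; return T[:3,3],d
def atz(n,px,z):
    o,d=ray(n,px); return o+d*((z-o[2])/d[:,2])[:,None]
def proj(n,P):
    K,D,T=KD(n); Ti=np.linalg.inv(T); return cv2.projectPoints(np.array(P,float).reshape(-1,3),cv2.Rodrigues(Ti[:3,:3])[0],Ti[:3,3],K,D)[0][:,0]
def snap(n,f):
    im=get_image(n); cv2.imwrite(f"pics/{f}.png",im[:,:,::-1]); return im
E
python3 - <<'E'
from h import *
s=observe(); print(s)
for n in("scene","side","wrist"):
    snap(n,n+"0"); print(n,KD(n)[2].round(3).tolist(),KD(n)[1])
    for q in("dish_tab","stand","cradle"):
        for r in silhouettes(q,n): print(q,r["p"],r["pixel"],r["mask"].sum())
E
```

```text
{'clock': 0.0, 'joints': array([-1.34561238,  0.43518126,  0.02495332,  1.57408846, -0.01155933,
        1.13399815, -0.07509134]), 'dq': array([-0.00024604,  0.00095811, -0.00070662, -0.00145993,  0.00145852,
       -0.00068244,  0.00148527]), 'joint_efforts': array([-7.05934308e-04, -6.67835927e+01,  9.84759629e-01, -3.14475989e+01,
       -6.05568825e-02,  4.20987722e-02,  1.91971912e-04]), 'position': array([0.20110915, 0.59122584, 0.22597402]), 'ee_rot': array([-5.12606392e-01, -3.09940442e+00,  2.40148114e-03]), 'force': array([-0.2128365 , -0.15834098,  0.50057908]), 'ft_torque': array([ 0.04786502,  0.03331545, -0.00279976]), 'gripper_force': 0.0, 'width': 1.0002643365088204}
scene [[-0.603, 0.671, -0.431, 0.985], [0.798, 0.517, -0.311, 0.315], [0.014, -0.532, -0.847, 1.031], [0.0, 0.0, 0.0, 1.0]] [-0.0100033  0.         0.         0.         0.       ]
dish_tab 0.87 [392.9, 421.9] 5362
dish_tab 0.63 [425.2, 330.9] 2028
stand 0.8 [227.7, 235.1] 1467
stand 0.78 [310.7, 156.9] 3377
cradle 0.77 [414.2, 352.1] 1695
side [[-0.784, -0.342, 0.519, 0.056], [-0.621, 0.44, -0.649, 0.549], [-0.007, -0.831, -0.557, 0.559], [0.0, 0.0, 0.0, 1.0]] [0.02209724 0.         0.         0.         0.        ]
dish_tab 0.71 [227.5, 322.7] 3051
dish_tab 0.66 [136.5, 293.9] 4519
stand 0.76 [489.5, 261.3] 4963
stand 0.61 [389.3, 222.5] 2023
cradle 0.9 [238.8, 353.8] 2660
wrist [[0.322, 0.907, 0.27, 0.128], [0.947, -0.309, -0.091, 0.616], [0.001, 0.285, -0.958, 0.386], [0.0, 0.0, 0.0, 1.0]] [0.0081419 0.        0.        0.        0.       ]
```

View pics/scene0.png

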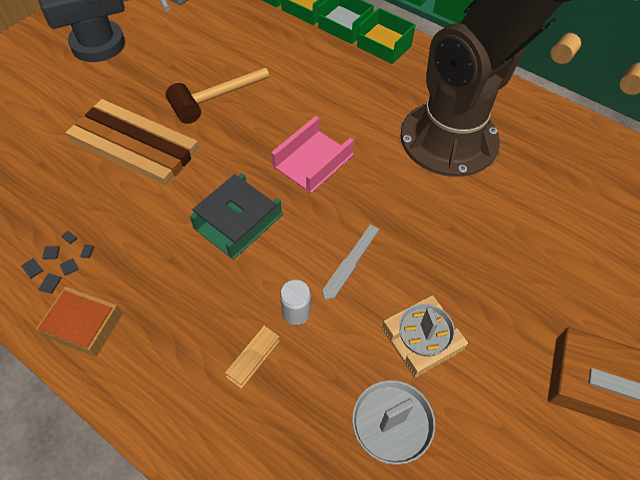

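View pics/side0.png

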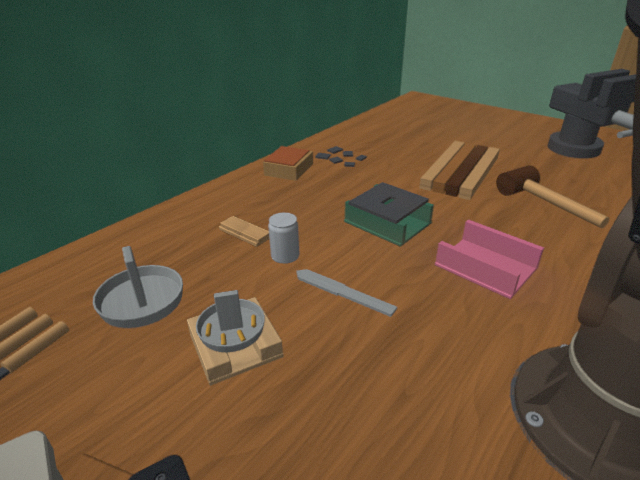

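Scene view: the small dish sits on the cradle at about (425,330), the green stand with its dark plate is at (236,210), and the slot is near (234,207). The pink stand and the large dish at (393,422) are look-alikes.

Run:
```python
from h import *
for n,box in(("scene",(185,170,290,265)),("side",(335,175,440,250))):
    im=cv2.imread(f"pics/{n}0.png"); x0,y0,x1,y1=box
    c=im[y0:y1,x0:x1].astype(int); sat=c.max(2)-c.min(2); m=((c.max(2)<95)&(sat<16)).astype(np.uint8)
    k,l,st,ce=cv2.connectedComponentsWithStats(m); i=1+st[1:,4].argmax()
    cs,hi=cv2.findContours((l==i).astype(np.uint8),cv2.RETR_CCOMP,cv2.CHAIN_APPROX_NONE)
    for q in cs:
        if len(q)<12: continue
        P=atz(n,q[:,0]+[x0,y0],.06)[:,:2]; r=cv2.minAreaRect((P*1000).astype(np.float32)); print(n,len(q),[np.round(v,1) for v in r])
im=cv2.imread("pics/scene0.png")[290:385,370:480]; im2=cv2.imread("pics/side0.png")[280:380,180:290]
a=cv2.resize(im,(396*1,342),interpolation=3); b=cv2.resize(im2,(396,360)[:2],interpolation=3)[:342]
cv2.imwrite("pics/c.png",np.hstack([a,b]))
print("tabtop z=.111 dish", atz("scene",[[430,311],[425,330]],.111), atz("scene",[[426,331]],.054), atz("side",[[231,326]],.054),atz("side",[[228,292]],.111))
print("can",atz("scene",[[295,290]],.09),"scales",atz("scene",[[252,357]],.02),"blank",atz("scene",[[377,228],[328,296]],.006))
```

```text
scene 179 [array([ 520.7, -251.4]), array([133. , 132.1]), np.float64(87.0)]
scene 37 [array([ 520.7, -251.2]), array([42.8, 17.7]), np.float64(86.7)]
side 163 [array([ 516.3, -247.9]), array([140.2, 138.3]), np.float64(86.9)]
side 22 [array([ 514.8, -247.1]), array([37., 14.]), np.float64(85.5)]
tabtop z=.111 dish [[0.50265728 0.2222464  0.111     ]
 [0.54087118 0.23466624 0.111     ]] [[0.51397309 0.23232598 0.054     ]] [[0.49889243 0.23649788 0.054     ]] [[0.50761184 0.22553952 0.111     ]]
can [[ 0.61190573 -0.00999683  0.09      ]] scales [[ 0.74845866 -0.00944165  0.02      ]] blank [[0.34280621 0.00972761 0.006     ]
 [0.5477618  0.02434858 0.006     ]]
```

View pics/c.png

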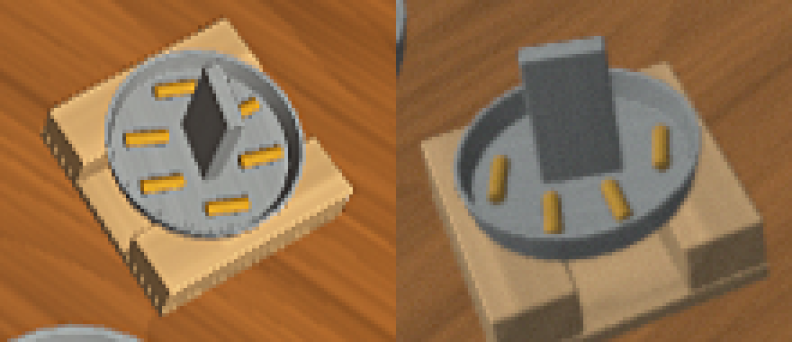

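```bash
cat >> h.py <<'E'
def shift(p,yaw=None):
    "tool-frame shift to world TCP p with tool down; yaw=angle of tool y-axis in world (mod pi)"
    s=observe(); r=R.from_rotvec(s["ee_rot"]); d=np.array(p)-s["position"]
    y=r.as_matrix()[:,1]; a=np.arctan2(y[1],y[0])
    print("pos",s["position"].round(4),"yaw_y",np.degrees(a).round(2),"zaxis",r.as_matrix()[:,2].round(3),"t",s["clock"],"shift",r.inv().apply(d).round(4))
    if yaw is not None:
        dy=(yaw-a+np.pi/2)%np.pi-np.pi/2; print("wz",-dy,"j7",s["joints"][6])
E
python3 - <<'E'
from h import *
shift([.507,.23,.25])
E
```

```text
pos [0.2013 0.5917 0.2268] yaw_y 71.21 zaxis [ 0.  0. -1.] t 0.6 shift [-0.406  -0.244  -0.0233]
```

Call:
jog_arm:
  motion:
    - [[-0.035,-0.021,-0.023,0,0,0,-1],[-0.07,-0.042,-0.023,0,0,0,-1],[-0.105,-0.063,-0.023,0,0,0,-1],[-0.14,-0.084,-0.023,0,0,0,-1],[-0.175,-0.105,-0.023,0,0,0,-1],[-0.21,-0.126,-0.023,0,0,0,-1],[-0.245,-0.147,-0.023,0,0,0,-1],[-0.28,-0.168,-0.023,0,0,0,-1],[-0.315,-0.189,-0.023,0,0,0,-1],[-0.35,-0.21,-0.023,0,0,0,-1]]

```text
clock: 1.43
position: [0.466, 0.2785, 0.2501]
ee_rot: [0.512, 3.099, 0.001]
force: [0.6, 1.1, -0.5]
width: 1.002
gripper_force: 0.0
```

Call:
jog_arm:
  motion:
    - [[-0.03,-0.018,0,0,0,0,-1],[-0.056,-0.034,0,0,0,0,-1],[-0.056,-0.034,0,0,0,0,-1],[-0.056,-0.034,0,0,0,0,-1],[-0.056,-0.034,0,0,0,0,-1]]

```text
clock: 1.85
position: [0.5066, 0.2306, 0.2497]
ee_rot: [-0.512, -3.099, -0.001]
force: [-1.2, 0.9, -1.2]
width: 1.001
gripper_force: 0.0
```

Run:
```python
from h import *
shift([.507,.23,.25]); print(KD("wrist")[2].round(4).tolist())
im=snap("wrist","w1")
```

```text
pos [0.5066 0.2306 0.2497] yaw_y 71.23 zaxis [-0.     0.001 -1.   ] t 1.85 shift [-0.0006 -0.0004 -0.0003]
[[0.3218, 0.9075, 0.2699, 0.4337], [0.9468, -0.3089, -0.0903, 0.2549], [0.0014, 0.2846, -0.9586, 0.4087], [0.0, 0.0, 0.0, 1.0]]
```

View pics/w1.png

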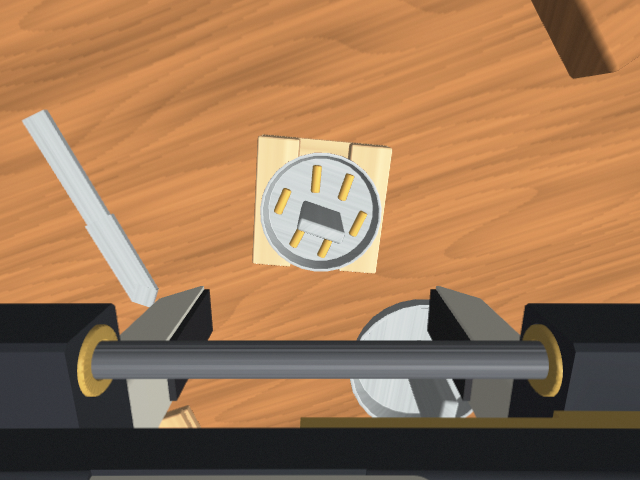

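The wrist view shows the dish centred near (320,212). The tab's top is the light strip around (298–345, 218–243).

Run:
```python
from h import *
im=cv2.imread("pics/w1.png")[140:280,250:395]
cv2.imwrite("pics/w1c.png",cv2.resize(im,None,fx=4,fy=4,interpolation=3))
r=[r for r in silhouettes("dish_tab","wrist")]
for q in r: print(q["p"],q["pixel"],q["mask"].sum())
q=min(r,key=lambda q:abs(q["pixel"][0]-320)+abs(q["pixel"][1]-212))
c=max(cv2.findContours(q["mask"].astype(np.uint8),0,1)[0],key=len)[:,0]
P=atz("wrist",c,.054)[:,:2]
print(cv2.minEnclosingCircle(P.astype(np.float32)),cv2.fitEllipse(P.astype(np.float32)))
```

```text
0.61 [402.7, 386.9] 6333
((0.71755051612854, 0.2587622106075287), 0.06470757722854614) ((0.7195252180099487, 0.25634893774986267), (0.04889807850122452, 0.13400880992412567), 156.58120727539062)
```

View pics/w1c.png

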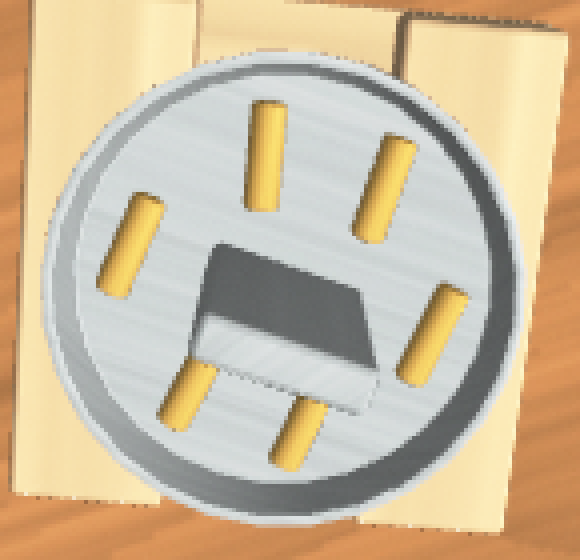

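Run:
```python
from h import *
c=np.array([[200,316],[377,368],[360,414],[190,358]])/4+[250,140]
P=atz("wrist",c,.111)[:,:2]; print(P,P.mean(0))
for a,b in((0,1),(3,2),(0,3),(1,2)):
    v=P[b]-P[a]; print(np.hypot(*v),np.degrees(np.arctan2(v[1],v[0])))
e=np.array([[42,285],[525,290],[280,52],[285,525]])/4+[250,140]
E=atz("wrist",e,.054)[:,:2]; print(E,(E[0]+E[1])/2,(E[2]+E[3])/2)
# scene check: predicted tab top centre
print(proj("scene",[[*P.mean(0),.111]]),proj("side",[[*P.mean(0),.111]]))
```

```text
[[0.49583365 0.21950819]
 [0.51594991 0.24769441]
 [0.52352805 0.24189888]
 [0.50286237 0.21503993]] [0.50954349 0.23103535]
0.03462841204614046 54.48488239235018
0.03388913435561449 52.424790989538316
0.0083287639284494 -32.44469325892126
0.009540245581077716 -37.40764175444869
[[0.49006541 0.18192337]
 [0.525262   0.28257534]
 [0.45911953 0.24776307]
 [0.5607435  0.21471812]] [0.50766371 0.23224936] [0.50993151 0.2312406 ]
[[432.17461311 316.34251425]] [[224.36030796 293.35157   ]]
```

Call:
jog_arm:
  motion:
    - [[0,0,0,0,0,0.12,-1],[0,0,0,0,0,0.24,-1],[0,0,0,0,0,0.36,-1],[0,0,0,0,0,0.48,-1],[0,0,0,0,0,0.6,-1],[0,0,0,0,0,0.72,-1],[0,0,0,0,0,0.84,-1],[0,0,0,0,0,0.96,-1],[0,0,0,0,0,1.08,-1],[0,0,0,0,0,1.2,-1]]

```text
clock: 2.78
position: [0.5061, 0.2315, 0.2497]
ee_rot: [-2.176, -2.265, -0.0]
force: [-0.7, -0.2, -0.0]
width: 1.003
gripper_force: 0.0
```

Call:
jog_arm:
  motion:
    - [[0,0,0,0,0,0.12,-1],[0,0,0,0,0,0.24,-1],[0,0,0,0,0,0.36,-1],[0,0,0,0,0,0.48,-1],[0,0,0,0,0,0.6,-1],[0,0,0,0,0,0.68,-1],[0,0,0,0,0,0.68,-1],[0,0,0,0,0,0.68,-1],[0,0,0,0,0,0.68,-1]]

```text
clock: 3.53
position: [0.5066, 0.2307, 0.2497]
ee_rot: [-2.802, -1.42, 0.0]
force: [0.2, -0.8, -0.5]
width: 1.0
gripper_force: 0.0
```

Run:
```python
from h import *
shift([.509,.2315,.073],np.radians(-36.5))
im=snap("wrist","w2")
r=silhouettes("dish_tab","wrist"); print([(q["p"],q["pixel"]) for q in r])
```

```text
pos [0.5066 0.2307 0.2497] yaw_y -36.25 zaxis [-0.  0. -1.] t 3.5333 shift [0.002  0.0015 0.1767]
wz 0.004312784926517876 j7 -0.9477080881894199
[(0.88, [477.8, 49.7]), (0.77, [322.3, 205.8])]
```

View pics/w2.png

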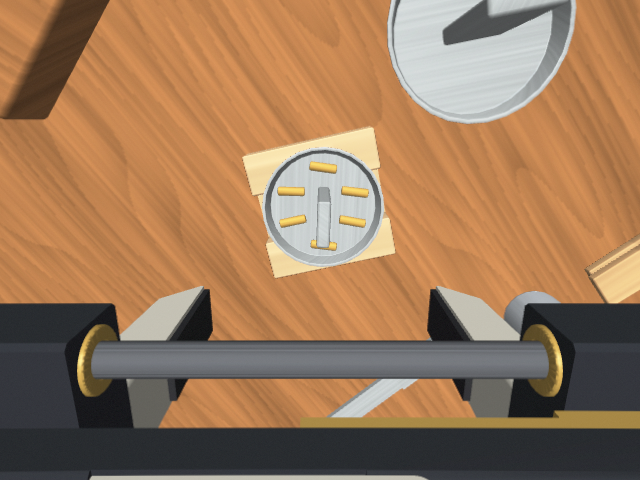

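The tab is aligned with the tool: it runs vertically at column 323, between the fingers. I'll descend and grip.

Call:
jog_arm:
  motion:
    - [[0.002,0.0015,0.03,0,0,0.004,-1],[0.002,0.0015,0.06,0,0,0.004,-1],[0.002,0.0015,0.09,0,0,0.004,-1],[0.002,0.0015,0.115,0,0,0.004,-1],[0.002,0.0015,0.135,0,0,0.004,-1],[0.002,0.0015,0.155,0,0,0.004,-1],[0.002,0.0015,0.168,0,0,0.004,-1],[0.002,0.0015,0.177,0,0,0.004,-1],[0.002,0.0015,0.177,0,0,0.004,-1],[0.002,0.0015,0.177,0,0,0.004,-1]]

```text
clock: 4.47
position: [0.5096, 0.2306, 0.0729]
ee_rot: [2.808, 1.409, -0.0]
force: [0.5, -0.0, -0.0]
width: 0.998
gripper_force: 0.0
```

Call:
jog_arm:
  motion:
    - [[0,0,0,0,0,0,-0.5],[0,0,0,0,0,0,0],[0,0,0,0,0,0,0.4],[0,0,0,0,0,0,0.6],[0,0,0,0,0,0,0.7],[0,0,0,0,0,0,0.8],[0,0,0,0,0,0,1],[0,0,0,0,0,0,1],[0,0,0,0,0,0,1],[0,0,0,0,0,0,1]]
  force: 30

```text
clock: 5.3
position: [0.5094, 0.2307, 0.0727]
ee_rot: [2.808, 1.408, -0.0]
force: [0.4, -0.7, 0.5]
width: 0.322
gripper_force: 0.0
```

Call:
jog_arm:
  motion:
    - [[0,0,0,0,0,0,1],[0,0,0,0,0,0,1],[0,0,0,0,0,0,1],[0,0,0,0,0,0,1],[0,0,0,0,0,0,1],[0,0,0,0,0,0,1],[0,0,0,0,0,0,1]]
  force: 30

```text
clock: 5.88
position: [0.5095, 0.2306, 0.0727]
ee_rot: [2.808, 1.408, 0.0]
force: [1.1, -0.2, -1.9]
width: 0.106
gripper_force: 30.0
```

Run:
```python
from h import *
s=observe(); print(s["width"],s["gripper_force"],s["force"])
shift([.509,.2315,.073])
```

```text
0.1064291114626965 29.96645897626877 [ 1.1063992  -0.20115445 -1.89982668]
pos [0.5095 0.2306 0.0727] yaw_y -36.74 zaxis [ 0. -0. -1.] t 5.8833 shift [ 0.0004 -0.001  -0.0003]
```

Call:
jog_arm:
  motion:
    - [[0,0,-0.003,0,0,0,1],[0,0,-0.009,0,0,0,1],[0,0,-0.018,0,0,0,1],[0,0,-0.029,0,0,0,1],[0,0,-0.041,0,0,0,1],[0,0,-0.053,0,0,0,1],[0,0,-0.064,0,0,0,1],[0,0,-0.073,0,0,0,1],[0,0,-0.079,0,0,0,1],[0,0,-0.082,0,0,0,1]]
  force: 40

```text
clock: 6.72
position: [0.5098, 0.2309, 0.156]
ee_rot: [-2.808, -1.408, -0.002]
force: [0.4, 0.2, -4.1]
width: 0.107
gripper_force: 40.0
```

Run:
```python
from h import *
s=observe(); print(s["width"],s["gripper_force"],s["force"],s["ft_torque"])
snap("side","s2")
im=snap("scene","s3")
shift([.520,-.250,.19],np.radians(-3.2))
a=cv2.imread("pics/s2.png")[180:420,60:380]; b=cv2.imread("pics/s3.png")[200:440,300:620]
cv2.imwrite("pics/c2.png",np.hstack([a,b]))
```

```text
0.1071766104666429 39.96405601501465 [ 0.40733669  0.22091695 -4.09118022] [-0.0867757   0.12655127 -0.00831645]
pos [0.5096 0.2309 0.1552] yaw_y -36.72 zaxis [ 0.001  0.001 -1.   ] t 6.8167 shift [-0.3792  0.2959 -0.0351]
wz -0.585068388889586 j7 -0.8846661048076366
```

View pics/c2.png

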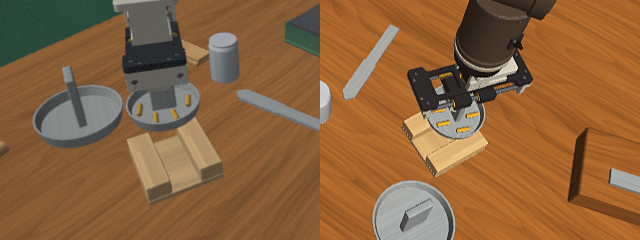

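The dish is lifted level with all the pins visible. Next, carry it over to the stand.

Call:
jog_arm:
  motion:
    - [[-0.0024,0.0018,-0.002,0,0,0,1],[-0.0063,0.0049,-0.005,0,0,0,1],[-0.0118,0.0092,-0.009,0,0,0,1],[-0.0189,0.0148,-0.014,0,0,0,1],[-0.0276,0.0215,-0.019,0,0,0,1],[-0.0378,0.0295,-0.024,0,0,0,1],[-0.0496,0.0387,-0.028,0,0,0,1],[-0.063,0.0492,-0.032,0,0,0,1],[-0.0772,0.0603,-0.034,0,0,0,1],[-0.0914,0.0713,-0.035,0,0,0,1]]

```text
clock: 7.65
position: [0.512, 0.1125, 0.1905]
ee_rot: [2.809, 1.407, 0.001]
force: [-0.1, -0.1, -3.9]
width: 0.107
gripper_force: 40.0
```

Call:
jog_arm:
  motion:
    - [[-0.0142,0.0111,0,0,0,0,1],[-0.0284,0.0222,0,0,0,0,1],[-0.0426,0.0333,0,0,0,0,1],[-0.0568,0.0444,0,0,0,0,1],[-0.071,0.0555,0,0,0,0,1],[-0.0852,0.0666,0,0,0,0,1],[-0.0994,0.0777,0,0,0,0,1],[-0.1136,0.0888,0,0,0,0,1],[-0.1278,0.0999,0,0,0,0,1],[-0.142,0.111,0,0,0,0,1]]

```text
clock: 8.48
position: [0.5153, -0.0677, 0.1902]
ee_rot: [2.809, 1.407, 0.001]
force: [-0.4, 0.5, -3.4]
width: 0.106
gripper_force: 40.0
```

Call:
jog_arm:
  motion:
    - [[-0.0142,0.0111,0,0,0,0,1],[-0.0284,0.0222,0,0,0,0,1],[-0.0426,0.0333,0,0,0,0,1],[-0.0565,0.0441,0,0,0,0,1],[-0.0699,0.0546,0,0,0,0,1],[-0.0825,0.0644,0,0,0,0,1],[-0.094,0.0734,0,0,0,0,1],[-0.104,0.0812,0,0,0,0,1],[-0.1125,0.0878,0,0,0,0,1],[-0.119,0.0929,0,0,0,0,1]]

```text
clock: 9.32
position: [0.5184, -0.2184, 0.1901]
ee_rot: [2.809, 1.406, 0.0]
force: [0.2, -0.7, -4.2]
width: 0.109
gripper_force: 40.0
```

Call:
jog_arm:
  motion:
    - [[-0.004,0.003,0,0,0,0,1],[-0.006,0.0045,0,0,0,0,1],[-0.006,0.0045,0,0,0,0,1],[-0.006,0.0045,0,0,0,0,1],[-0.006,0.0045,0,0,0,0,1]]

```text
clock: 9.73
position: [0.5194, -0.223, 0.1896]
ee_rot: [-2.807, -1.41, -0.0]
force: [1.1, -0.2, -3.4]
width: 0.107
gripper_force: 40.0
```

Run:
```python
from h import *
s=observe(); print(s["width"],s["force"])
shift([.520,-.250,.155],np.radians(-3.2))
```

```text
0.10691585222881955 [ 1.0589306  -0.2453164  -3.40836813]
pos [ 0.5194 -0.223   0.1896] yaw_y -36.67 zaxis [-0.     0.001 -1.   ] t 9.7333 shift [-0.0213  0.0166  0.0346]
wz -0.5842128135615883 j7 -0.028809574692354074
```

Call:
jog_arm:
  motion:
    - [[-0.001,0.001,0.001,0,0,-0.02,1],[-0.003,0.003,0.003,0,0,-0.07,1],[-0.006,0.005,0.006,0,0,-0.14,1],[-0.009,0.007,0.009,0,0,-0.22,1],[-0.012,0.009,0.013,0,0,-0.3,1],[-0.015,0.011,0.017,0,0,-0.38,1],[-0.017,0.013,0.021,0,0,-0.45,1],[-0.019,0.015,0.025,0,0,-0.52,1],[-0.0205,0.016,0.028,0,0,-0.56,1],[-0.0213,0.0166,0.03,0,0,-0.584,1]]

```text
clock: 10.57
position: [0.5197, -0.2508, 0.1593]
ee_rot: [-2.28, -2.161, 0.0]
force: [-0.6, 1.1, -2.8]
width: 0.106
gripper_force: 40.0
```

Run:
```python
from h import *
s=observe(); print(s["width"],s["force"])
shift([.520,-.250,.125],np.radians(-3.2))
a=snap("scene","s4")[130:270,160:320]; b=snap("side","s5")[130:270,330:490]
cv2.imwrite("pics/c3.png",cv2.resize(np.hstack([a,b])[:,:,::-1],None,fx=2.5,fy=2.5,interpolation=3))
```

```text
0.10604958436190322 [-0.63630374  1.11830604 -2.79134222]
pos [ 0.5197 -0.2508  0.1593] yaw_y -3.08 zaxis [-0.  0. -1.] t 10.5667 shift [0.0008 0.0003 0.0343]
wz 0.0020789978091166894 j7 0.5480993036700068
```

View pics/c3.png

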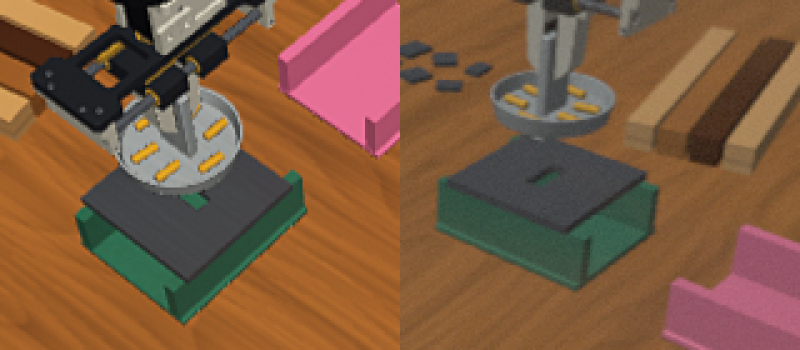

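Call:
jog_arm:
  motion:
    - [[0.0008,-0.0005,0.004,0,0,0.002,1],[0.0008,-0.0005,0.01,0,0,0.002,1],[0.0008,-0.0005,0.018,0,0,0.002,1],[0.0008,-0.0005,0.026,0,0,0.002,1],[0.0008,-0.0005,0.033,0,0,0.002,1],[0.0008,-0.0005,0.038,0,0,0.002,1],[0.0008,-0.0005,0.041,0,0,0.002,1],[0.0008,-0.0005,0.043,0,0,0.002,1],[0.0008,-0.0005,0.045,0,0,0.002,1],[0.0008,-0.0005,0.046,0,0,0.002,1]]

```text
clock: 11.5
position: [0.5194, -0.2501, 0.1136]
ee_rot: [2.286, 2.155, 0.0]
force: [-0.3, -0.1, -3.5]
width: 0.108
gripper_force: 40.0
```

Call:
jog_arm:
  motion:
    - [[0,0,0,0,0,0,1],[0,0,0,0,0,0,1]]

```text
clock: 11.67
position: [0.5195, -0.2501, 0.1139]
ee_rot: [2.286, 2.155, 0.0]
force: [-0.1, 0.6, -4.1]
width: 0.105
gripper_force: 40.0
```

Call:
jog_arm:
  motion:
    - [[0,0,0.001,0,0,0,1],[0,0,0.002,0,0,0,1],[0,0,0.003,0,0,0,1],[0,0,0.004,0,0,0,1],[0,0,0.005,0,0,0,1],[0,0,0.006,0,0,0,1],[0,0,0.006,0,0,0,1]]

```text
clock: 12.25
position: [0.5193, -0.25, 0.1075]
ee_rot: [-2.286, -2.155, 0.0]
force: [0.1, 0.5, -3.2]
width: 0.109
gripper_force: 40.0
```

Free at 9 mm into the slot. I'll continue down to seating, at TCP z of about 0.097.

Call:
jog_arm:
  motion:
    - [[0,0,0.0015,0,0,0,1],[0,0,0.003,0,0,0,1],[0,0,0.0045,0,0,0,1],[0,0,0.006,0,0,0,1],[0,0,0.007,0,0,0,1],[0,0,0.008,0,0,0,1],[0,0,0.009,0,0,0,1],[0,0,0.0095,0,0,0,1],[0,0,0.0095,0,0,0,1]]

```text
clock: 13.0
position: [0.5193, -0.25, 0.0981]
ee_rot: [-2.286, -2.155, 0.0]
force: [0.7, -0.1, -3.9]
width: 0.102
gripper_force: 40.0
```

Call:
jog_arm:
  motion:
    - [[0,0,0.0005,0,0,0,1],[0,0,0.001,0,0,0,1],[0,0,0.0015,0,0,0,1],[0,0,0.0015,0,0,0,1],[0,0,0.0015,0,0,0,1]]

```text
clock: 13.42
position: [0.5194, -0.25, 0.0968]
ee_rot: [2.286, 2.155, 0.0]
force: [-0.0, 0.0, -3.1]
width: 0.108
gripper_force: 40.0
```

Call:
jog_arm:
  motion:
    - [[0,0,0.0005,0,0,0,1],[0,0,0.001,0,0,0,1],[0,0,0.001,0,0,0,1]]

```text
clock: 13.67
position: [0.5194, -0.25, 0.0967]
ee_rot: [2.286, 2.155, 0.001]
force: [-4.7, 2.0, 9.0]
width: 0.105
gripper_force: 40.0
```

Run:
```python
from h import *
s=observe(); print(s["force"],s["ft_torque"]); shift([.5194,-.25,.0968])
a=snap("scene","s6")[130:270,160:320]; b=snap("side","s7")[130:270,330:490]
cv2.imwrite("pics/c4.png",cv2.resize(np.hstack([a,b])[:,:,::-1],None,fx=2.5,fy=2.5,interpolation=3))
```

```text
[-4.65375821  2.03038334  8.99344617] [0.25417786 0.91452175 0.02715684]
pos [ 0.5194 -0.25    0.0967] yaw_y -3.39 zaxis [ 0.001  0.    -1.   ] t 13.6667 shift [-0.     -0.     -0.0001]
```

View pics/c4.png

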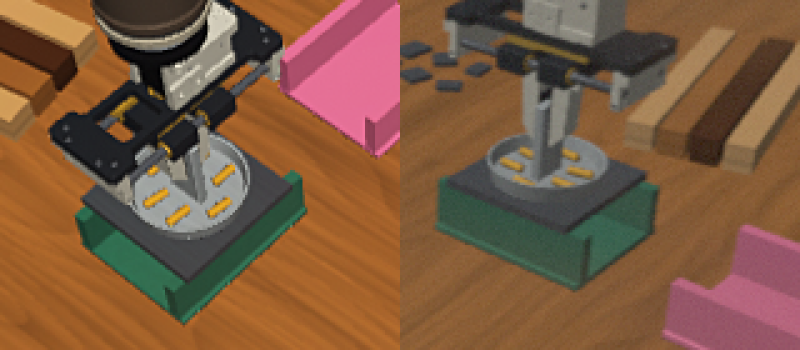

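Seated: the wrist force flipped to +9 N, and the dish lies flat on the plate with its pins in. I'll ease up 1 mm and make the quarter turn.

Call:
jog_arm:
  motion:
    - [[0,0,-0.001,0,0,0,1],[0,0,-0.0015,0,0,0.03,1],[0,0,-0.0015,0,0,0.08,1],[0,0,-0.0015,0,0,0.16,1],[0,0,-0.0015,0,0,0.24,1],[0,0,-0.0015,0,0,0.32,1],[0,0,-0.0015,0,0,0.4,1],[0,0,-0.0015,0,0,0.48,1],[0,0,-0.0015,0,0,0.56,1],[0,0,-0.0015,0,0,0.64,1]]

```text
clock: 14.6
position: [0.5194, -0.2499, 0.097]
ee_rot: [-2.851, -1.319, 0.0]
force: [0.1, -0.4, -3.8]
width: 0.11
gripper_force: 40.0
```

Call:
jog_arm:
  motion:
    - [[0,0,0,0,0,0.08,1],[0,0,0,0,0,0.16,1],[0,0,0,0,0,0.24,1],[0,0,0,0,0,0.32,1],[0,0,0,0,0,0.4,1],[0,0,0,0,0,0.48,1],[0,0,0,0,0,0.56,1],[0,0,0,0,0,0.64,1],[0,0,0,0,0,0.72,1],[0,0,0,0,0,0.8,1]]

```text
clock: 15.43
position: [0.5195, -0.2498, 0.097]
ee_rot: [-3.14, -0.105, 0.0]
force: [0.1, 0.4, -3.8]
width: 0.109
gripper_force: 40.0
```

Call:
jog_arm:
  motion:
    - [[0,0,0,0,0,0.06,1],[0,0,0,0,0,0.1,1],[0,0,0,0,0,0.125,1],[0,0,0,0,0,0.13,1],[0,0,0,0,0,0.13,1]]

```text
clock: 15.85
position: [0.5194, -0.2499, 0.0971]
ee_rot: [3.14, -0.091, -0.0]
force: [0.4, -0.6, -4.2]
width: 0.106
gripper_force: 40.0
```

Run:
```python
from h import *
s=observe(); print(s["force"],s["ft_torque"],s["width"]); shift([.5194,-.25,.0968],np.radians(-93.3))
```

```text
[ 0.36316542 -0.55318805 -4.17395444] [-0.01099358  0.10912132  0.01412016] 0.10558262880014216
pos [ 0.5194 -0.2499  0.0971] yaw_y -93.32 zaxis [-0. -0. -1.] t 15.85 shift [0.     0.0001 0.0003]
wz -0.00035973496100449864 j7 -0.671306554353852
```

Call:
jog_arm:
  motion:
    - [[0,0,0.0004,0,0,0,1],[0,0,0.0004,0,0,0,1],[0,0,0.0004,0,0,0,0.6],[0,0,0.0004,0,0,0,0.4],[0,0,0.0004,0,0,0,0.2],[0,0,0.0004,0,0,0,0],[0,0,0.0004,0,0,0,-0.2],[0,0,0.0004,0,0,0,-0.4],[0,0,0.0004,0,0,0,-0.4],[0,0,0.0004,0,0,0,-0.4]]

```text
clock: 16.68
position: [0.5194, -0.25, 0.0968]
ee_rot: [-3.14, 0.091, -0.0]
force: [0.1, -0.3, -0.5]
width: 0.638
gripper_force: 0.0
```

Call:
jog_arm:
  motion:
    - [[0,0,0,0,0,0,-0.4],[0,0,0,0,0,0,-0.4],[0,0,-0.01,0,0,0,-0.4],[0,0,-0.02,0,0,0,-0.4],[0,0,-0.035,0,0,0,-0.4],[0,0,-0.05,0,0,0,-0.4],[0,0,-0.075,0,0,0,-0.4],[0,0,-0.1,0,0,0,-0.4],[0,0,-0.12,0,0,0,-0.4],[0,0,-0.12,0,0,0,-0.4]]

```text
clock: 17.52
position: [0.5209, -0.2519, 0.2218]
ee_rot: [3.138, -0.093, 0.01]
force: [-0.1, -0.4, 0.2]
width: 0.7
gripper_force: 0.0
```

Run:
```python
from h import *
s=observe(); print(s["force"],s["width"],s["position"])
a=snap("scene","s8")[130:270,160:320]; b=snap("side","s9")[130:270,330:490]
cv2.imwrite("pics/c5.png",cv2.resize(np.hstack([a,b])[:,:,::-1],None,fx=2.5,fy=2.5,interpolation=3))
```

```text
[-0.06074848 -0.35679369  0.16556937] 0.6996704196060488 [ 0.52089255 -0.25187461  0.22184349]
```

View pics/c5.png

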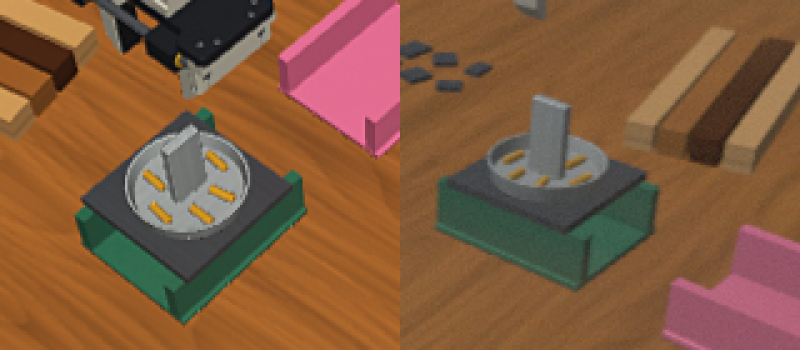

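The dish is flat on the plate, turned square across the slot, with the pins in it and the gripper clear.

```bash
python3 -c "
from cell import *
print(sign_off())"
```

```text
the job is handed in; nothing more can be done
None
```

The dish is locked in the green stand with its pins still in it, released with the gripper clear, and the job was handed in at about 18 s; the hand-in returned no verdict.

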